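Shim the rocking griddle

TASK

The griddle rocks because the foot at its back left corner (seen from the robot, where its controls face) does not reach the table. Take the wooden wedge and slide it, flat on the table and thin end first, squarely under that foot from the griddle's left side, push it in until it jams firmly tight, and let go so that it stays tight. Do not drive it so hard that it jacks the griddle up, do not shove the griddle out of place, and leave the other things on the table alone.

Things in the scene. Friction and masses are not known exactly. Their poses are not given: they have to be found in the camera images.
- griddle: Stainless electric griddle, 11-14 kg, 300 mm deep (x), 390 wide (y), plate 150 high, splash guard to 195. Origin: table level under its middle. +x: its back, away from the robot; +y: its left side, a sheer face at y = 195. Shell 35 mm above the table on four feet at x = +-115, y = +-170; it stands on three. The back left one (115, 170) is too short and hovers 5 to 13 mm, how much is not measured.
- foot_axis (a point): Point on the vertical axis of the short foot, where it meets the griddle's underside, 35 mm above the table; axes as the griddle's. The foot is a round rubber pad of 32 mm diameter; its flat underside is 5 to 13 mm above the table. The foot does not give; the griddle rocks onto it if its corner is pressed down.
- wedge: Plain hardwood wedge, 75 g, lying flat: 180 mm long (x), 40 wide (y), the underside flat, the top an even slope from 27 mm thick at the tail (x = -90) to 3 mm at the thin end (x = +90). Origin: middle of its underside.
- wedge_center (a point): The wedge's centre, half-way along and half-way up (7.5 mm above its underside); axes as the wedge's: +x points to the thin end. The wedge meets the short foot's outer edge where it is as thick as the gap, 15 to 75 mm from its thin end; from there a steady push of 15 to 20 N jams it tight within 2 to 5 mm. Over 25 N is too much: it takes the weight off the griddle's other feet. Friction holds the wedge when let go.
- wedge_tip (a point): Middle of the lower edge of the wedge's thin end (3 mm thick, 40 mm wide), on the table when the wedge lies flat; axes as the wedge's.
- wedge_tail (a point): Middle of the wedge's square tail face, 40 mm wide and 27 mm high, 13.5 mm above its underside; the place to push. The last 50 mm before it are 20 to 27 mm thick with upright sides, the place to grip.
- squeeze_bottle: Bystander: pale plastic sauce bottle, 60 mm across, 185 tall, 350 g. Origin: centre of its underside.
- shaker: Bystander: metal salt shaker, 66 mm across, 106 tall, 300 g. Origin: centre of its underside.
- steel_cup: Bystander: open steel cup, 80 mm across the rim, 90 tall, 250 g. Origin: centre of its underside.
Mind the look-alikes: they are no part of the job. Of the things shaped like the wedge, the wooden one is meant.

How it is judged:
By the outcome, as a careful person would: the job done as asked, in the order asked, and still so for the second after the job is handed in, with the robot touching nothing.
It also fails if it takes over 45 s, if anything falls off the work surface, if the arm or the gripper's body presses on something with over 40 N, if the wrist force passes 120 N, or if a joint passes its speed limit or range.

ROBOT

A 6-joint arm with a two-finger parallel gripper is mounted at the origin on the work surface. World frame = base frame: x ahead of the robot, y to its left, z up, the work surface at z = 0. Lengths are in m, angles in degrees, forces in N, time in s.
With the tool pointing down it reaches from about 0.375 to 0.925 m from the base axis. Payload 5.7 kg.
Tool frame: the origin (TCP) lies at the very end of the fingers, on their centre line; the grasp point (between the pads) lies 19 mm behind it (r.grasp_offset is the distance from the TCP to the grasp point, in m); z points along the fingers, x is the direction in which the jaws open and shut, and the axes are right-handed (so a half turn about z gives the same grasp; the last joint's range is limited). The gripper opens to 85 mm and grips with 20 to 120 N. Pads are 22 mm wide; open, the fingers measure 114 mm over their backs; the gripper's body (76 mm by 85 mm) begins 54 mm behind the grasp point. The pads swing forward as they close: fully open they stand 13 mm farther back than shut.
Start: joints at [-78.845, 20.558, 86.54, -0, 72.909, -6.595], TCP at [0.183, -0.571, 0.231] pointing down, gripper open.
Joint ranges: [-170.27, 170.27], [-57.76, 135], [12.27, 136.19], [-55.21, 235.2], [11.17, 155.16], [-170.74, 170.74]. Speed limits (degrees/s): [136.94, 136.94, 180, 180, 180, 180].

INTERFACE

Orientations are given as [roll, pitch, yaw] about the fixed x, y, z axes, in that order (R = Rz(yaw) Ry(pitch) Rx(roll)).
In Python, from rig import r, snapshot, camera_params gives the robot as it stands.
- The arm moves only by the tool carry_out, never from a script. Its argument "motion" is a list of rows, each a list of 7 numbers: the turn, a rotation vector about the tool's x, y, z in rad, then the shift along the tool's x, y, z in mm, then the opening, from -1 (shut) to 1 (fully open). In form: [[rx, ry, rz, tx, ty, tz, gripper], ...]. A call has 1 to 12 rows; each row is the pose to reach, as a shift and turn from the pose commanded when the call began, along the tool's axes at that moment; what a row does not reach only later rows make up. A row lasts 1/12 s, in which the tool goes at most 41.7 mm and 7.16 degrees, less where a joint would pass 70% of its speed; a pose out of reach is approached as far as the arm can. A call with a gripper value outside its range is refused whole. The fingers move at their own pace and stop on an object; the grip force is fixed at half the most. Time passes only in rows, so rows that repeat a pose let the fingers close. It gives the time, the measured TCP pose, the force and the opening at its end, in the units of the state.
- r.get_state(): the state, without advancing time (a new reading comes with each control period).
- snapshot(name): name is "side" or "top" or "wrist"; returns the picture (480x640x3 uint8, red, green, blue); there is no depth.
- camera_params(name): a dict with "intrinsics" (3x3 intrinsics, pixels), "world_to_cam" (4x4, takes a point from world to camera coordinates). Camera axes: x right, y up, looking along -z (the intrinsics and any distortion apply to the point x, -y, -z); pixel columns grow to the right and rows downward; lengths in m; the calibration is good to about 2 mm. A picture is of the moment at which its call begins: read the wrist's pose just before it. camera_params takes no time and is no camera call; for the wrist camera it gives the pose at the moment of the call.
- r.close_job(): hands the job in, once; it reports no verdict.
The state is a dict: "clock": time; "joints": joint angles; "qvel": joint speeds; "joint_torque": joint torques, N m; "eef_pos": TCP position; "ee_rot": TCP orientation; "force": force on the tool from outside, world axes, zero at the start; "moment": the same for the moment, N m; "grip_width": finger opening in m.
Only numpy, scipy, OpenCV 4.12 (cv2) and the standard library are available. Lean on these libraries where they do the work, as an engineer would, in place of code of your own. Each camera call takes 0.05 s, during which the arm holds its last target.

## Working session

There is one attempt and no reset: what is moved stays moved. The work goes in short steps, Python scripts to look and compute and a tool call to move; the robot and the scene stay as the last step left them, time stands still between calls to the robot, and variables do not carry over. Pictures are saved under pics/ and viewed, and the job is handed in when it is done.

Besides the shell and the picture viewer there is one more tool, called after "Emit:" in YAML: its name, and indented under it one key for each argument. carry_out: Moves the arm, as the interface text tells. Its arguments: {"type":"object","properties":{"motion":{"type":"array"}},"required":["motion"]}

```bash
ls; mkdir -p pics
python3 - <<'E'
from rig import r,snapshot,camera_params
import cv2
print(r.get_state(), r.grasp_offset)
for n in("side","top","wrist"):
    p=camera_params(n); print(n,p)
    cv2.imwrite(f"pics/{n}0.png",snapshot(n)[:,:,::-1])
E
```

```text
pics
{'clock': 0.0, 'joints': array([-7.88444417e+01,  2.05975771e+01,  8.65997123e+01,  4.76651324e-04,
        7.29091578e+01, -6.59464146e+00]), 'qvel': array([-0.14120146,  0.00155658,  0.03539422, -0.02124017, -0.00614961,
        0.05109226]), 'joint_torque': array([-2.26566488e-03, -5.27628422e+01, -2.78623402e+01, -4.79711762e-04,
        1.30483462e-02, -1.13813709e-05]), 'eef_pos': array([ 0.18278261, -0.57075577,  0.2304525 ]), 'ee_rot': array([-1.79987323e+02,  1.05690715e-01, -7.22499291e+01]), 'force': array([-1.06845632, -0.14151636,  0.61345601]), 'moment': array([-0.05421569, -0.06469504,  0.04340431]), 'grip_width': 0.0852710387989845} 0.0187
side {'intrinsics': array([[503.54157919,   0.        , 317.34299608],
       [  0.        , 503.54157919, 238.16143733],
       [  0.        ,   0.        ,   1.        ]]), 'world_to_cam': array([[-0.89428581, -0.44703234, -0.02037095,  0.51954263],
       [ 0.22193181, -0.48258273,  0.8472663 , -0.15851058],
       [-0.3885861 ,  0.75317727,  0.53077759, -0.89039284],
       [ 0.        ,  0.        ,  0.        ,  1.       
[... 179 characters left out ...]
 'world_to_cam': array([[ 0.02351292, -0.99955552, -0.0183276 ,  0.01830817],
       [ 0.99497967,  0.02161359,  0.09771546, -0.58109224],
       [-0.0972759 , -0.02053316,  0.99504562, -1.12633401],
       [ 0.        ,  0.        ,  0.        ,  1.        ]])}
wrist {'intrinsics': array([[385.83411951,   0.        , 327.37304767],
       [  0.        , 385.83411951, 238.8625237 ],
       [  0.        ,   0.        ,   1.        ]]), 'world_to_cam': array([[ 0.3047033 , -0.95244648, -0.00126659, -0.59974885],
       [ 0.90655277,  0.29042846, -0.3062897 ,  0.0392327 ],
       [ 0.2920924 ,  0.09217925,  0.95193751, -0.37968742],
       [ 0.        ,  0.        ,  0.        ,  1.        ]])}
```

View pics/top0.png

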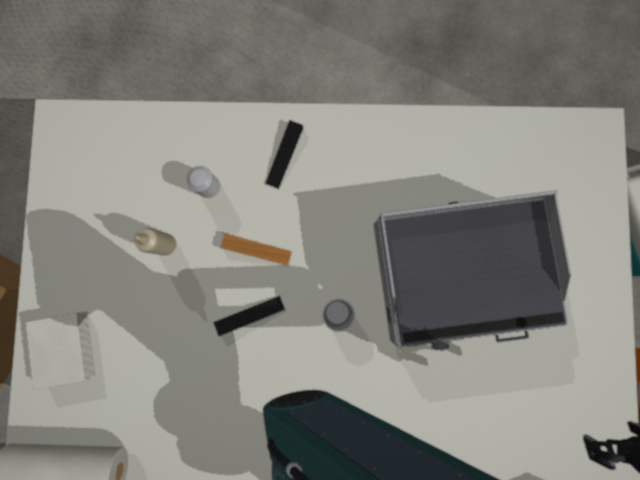

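View pics/side0.png

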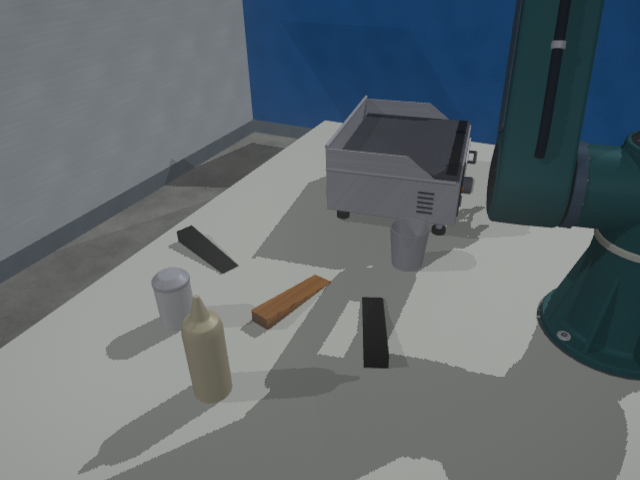

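View pics/wrist0.png

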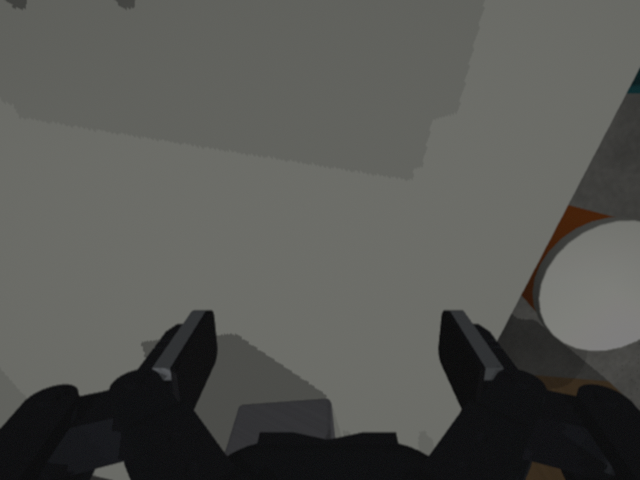

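Run:
```python
import cv2
a=cv2.imread("pics/side0.png");b=cv2.imread("pics/top0.png")
cv2.imwrite("pics/s1.png",cv2.resize(a[90:250,310:490],None,fx=4.4,fy=3.75*1.0 if 0 else 4.4*0+3.75,interpolation=cv2.INTER_CUBIC))
cv2.imwrite("pics/s2.png",cv2.resize(a[260:340,240:350],None,fx=7,fy=7,interpolation=cv2.INTER_CUBIC))
cv2.imwrite("pics/t1.png",cv2.resize(b[180:360,360:580],None,fx=3.5,fy=3.3333,interpolation=cv2.INTER_CUBIC))
cv2.imwrite("pics/t2.png",cv2.resize(b[220:280,205:305],None,fx=8,fy=8,interpolation=cv2.INTER_CUBIC))
```

```text
(no output)
```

View pics/s1.png

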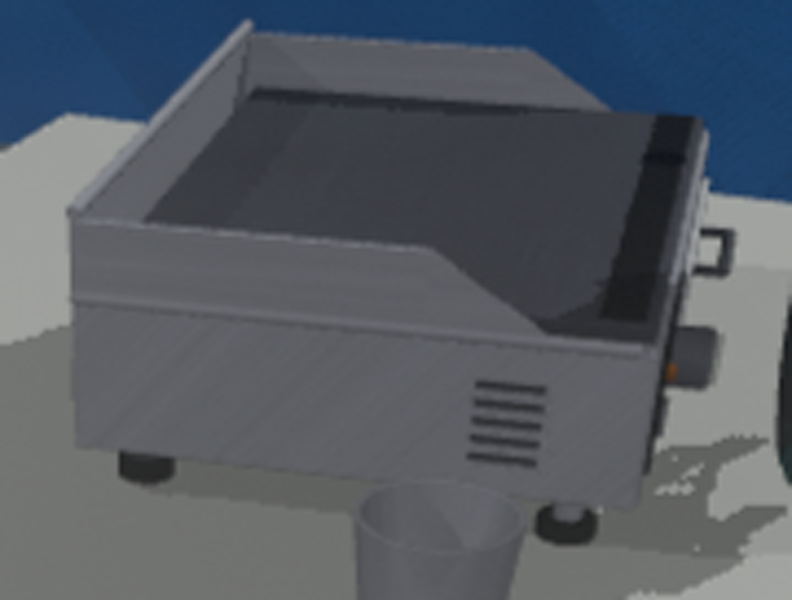

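View pics/s2.png

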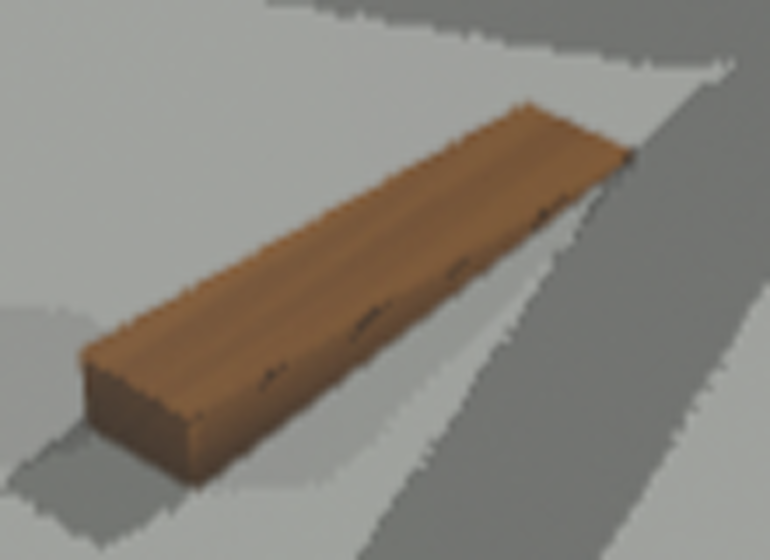

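View pics/t1.png

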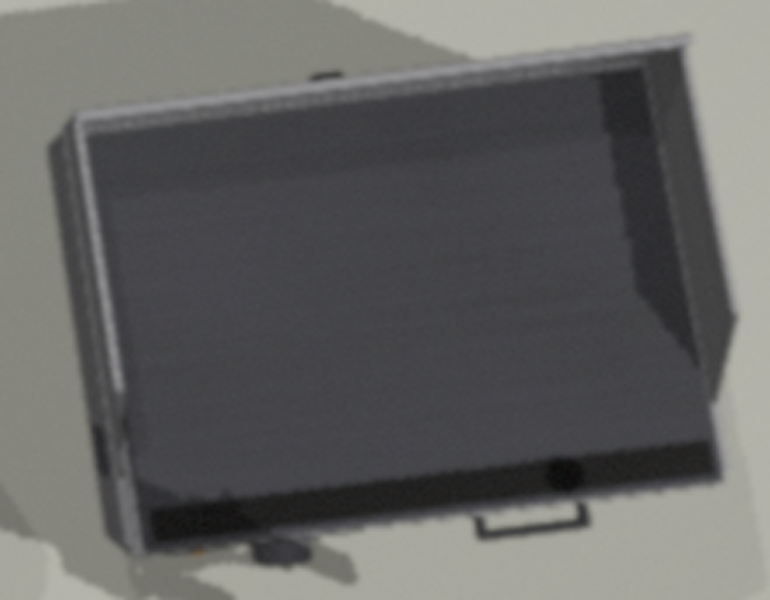

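View pics/t2.png

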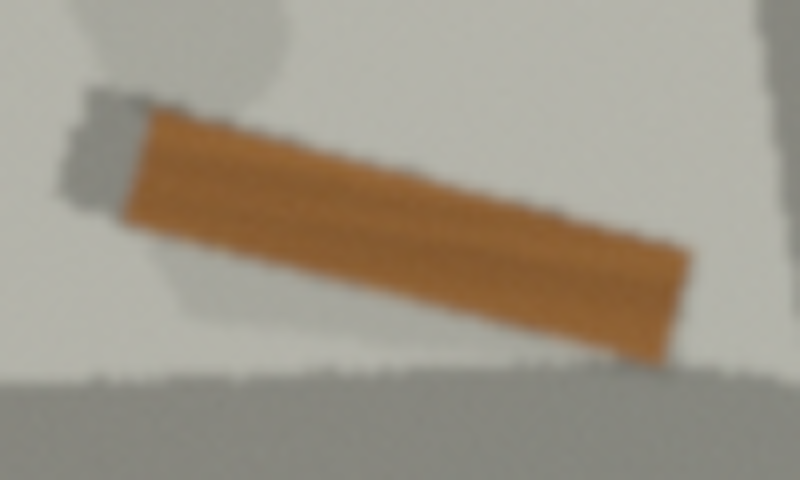

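```bash
cat > h.py <<'E'
import numpy as np,cv2
from scipy.optimize import least_squares
def proj(p,P):
    c=np.c_[P,np.ones(len(P))]@p["world_to_cam"].T
    q=np.c_[c[:,0],-c[:,1],-c[:,2]]@p["intrinsics"].T
    return q[:,:2]/q[:,2:]
def w(L,x,y,a):
    L=np.array(L,float)/1000;c,s=np.cos(a),np.sin(a)
    return np.c_[x+c*L[:,0]-s*L[:,1],y+s*L[:,0]+c*L[:,1],L[:,2]]
def fit(obs,x0):
    def f(v): return np.concatenate([(proj(p,w(L,*v))-px).ravel() for p,L,px in obs])
    s=least_squares(f,x0,loss='soft_l1'); return s.x,f(s.x).reshape(-1,2)
def un(px,ox,oy,fx,fy):
    px=np.array(px,float);return np.c_[(px[:,0]+.5)/fx-.5+ox,(px[:,1]+.5)/fy-.5+oy]
E
python3 - <<'E'
from h import *
from rig import camera_params
S=camera_params("side");T=camera_params("top")
G=[(S,[(150,195,35),(150,195,195),(150,-195,195),(-150,195,150),(150,195,150)],un([(77,446),(70,210),(250,25),(650,348),(73,300)],310,90,4.4,3.75)),
(T,[(150,195,195),(150,-195,195),(-150,195,150),(-150,-195,150),(150,195,35)],un([(75,115),(688,40),(135,552),(718,480),(50,147)],360,180,3.5,3.3333))]
W=[(S,[(-90,20,27),(-90,-20,27),(-90,-20,0),(-90,20,0),(90,20,3),(90,-20,3)],un([(82,355),(195,420),(197,487),(90,423),(528,102),(632,155)],240,260,7,7)),
(T,[(-90,20,27),(-90,-20,27),(90,20,3),(90,-20,3)],un([(150,110),(125,220),(690,250),(664,360)],205,220,8,8))]
for O,x0,pt in((G,(.6,-.35,0),[(115,170,0),(115,186,10)]),(W,(.6,.15,-1.5),[(90,0,0),(-65,0,12)])):
    for o in (O,O[:1],O[1:]):
        v,e=fit(o,x0);print(v[:2].round(4),np.degrees(v[2]).round(2),w(pt,*v).round(4).tolist())
        if o is O: print(e.round(1).tolist())
v,_=fit(G,(.6,-.35,0))
print(un(proj(S,w([(115,170,35),(115,170,10),(-115,170,0)],*v)),0,0,1,1), "obs backfoot", un([(147,470)],310,90,4.4,3.75),un([(567,530)],310,90,4.4,3.75))
E
```

```text
[ 0.499  -0.3402] 8.55 [[0.5875, -0.155, 0.0], [0.5851, -0.1391, 0.01]]
[[-0.7, 0.9], [0.1, 0.8], [-0.3, 0.3], [4.2, -2.0], [-0.3, -4.5], [-0.2, -0.9], [0.8, -0.9], [-1.2, 2.6], [5.8, 2.4], [-1.6, -1.2]]
[ 0.4984 -0.3398] 8.09 [[0.5883, -0.1553, 0.0], [0.586, -0.1394, 0.01]]
[ 0.4995 -0.3407] 8.92 [[0.5867, -0.1549, 0.0], [0.5842, -0.1391, 0.01]]
[0.5459 0.174 ] -102.96 [[0.5257, 0.0863, 0.0], [0.5605, 0.2374, 0.012]]
[[-0.2, -0.3], [-0.4, -0.4], [0.4, 1.5], [0.0, 1.4], [0.1, 0.1], [0.5, -0.3], [0.4, -0.9], [-0.6, 0.3], [0.8, -0.7], [0.2, 0.3]]
[0.5464 0.1733] -102.94 [[0.5262, 0.0856, 0.0], [0.5609, 0.2367, 0.012]]
[0.5452 0.1745] -102.9 [[0.5251, 0.0868, 0.0], [0.5597, 0.2379, 0.012]]
[[343.30196443 206.58361458]
 [343.23040822 215.59504785]
 [438.47764477 232.72056596]] obs backfoot [[343.02272727 214.96666667]] [[438.47727273 230.96666667]]
```

Run:
```python
from h import *
from rig import camera_params
S=camera_params("side");T=camera_params("top")
s=lambda *a:un(a,310,90,4.4,3.75); t=lambda *a:un(a,360,180,3.5,3.3333)
G=[(S,[(150,195,35),(150,195,195),(150,-195,195)],s((77,446),(70,210),(250,25))),
(T,[(150,195,195),(150,-195,195),(150,195,35)],t((75,115),(688,40),(50,147)))]
F=[(S,[(-115,170,5),(115,170,22)],s((567,522),(147,455)))]
B=[(S,[(-150,195,35)],s((638,507)))]
for n,o in(("back",G),("back+feet",G+F),("back+feet+bot",G+F+B)):
    v,e=fit(o,(.5,-.34,.15));print(n,v[:2].round(4),np.degrees(v[2]).round(2),w([(115,170,0)],*v).round(4).tolist(),e.round(1).tolist())
u=w([(115,170,0),(115,400,0)],*v);print(u)
```

```text
back [ 0.4976 -0.3409] 8.58 [[0.586, -0.1557, 0.0]] [[0.0, 0.9], [0.9, 0.8], [0.2, 0.3], [0.1, -0.2], [1.1, -0.3], [-1.3, -0.6]]
back+feet [ 0.4984 -0.3413] 8.54 [[0.5869, -0.1561, 0.0]] [[-0.3, 0.7], [0.6, 0.7], [0.1, 0.2], [0.4, -0.7], [1.3, -0.6], [-1.1, -1.0], [0.6, 1.9], [0.7, 0.2]]
back+feet+bot [ 0.499 -0.342] 8.6 [[0.5873, -0.1567, 0.0]] [[-0.3, 0.6], [0.5, 0.5], [-0.1, 0.1], [0.6, -0.8], [1.5, -1.0], [-0.9, -1.1], [0.5, 1.7], [0.6, 0.0], [0.5, 2.0]]
[[ 0.58727578 -0.15668163  0.        ]
 [ 0.55288156  0.07073217  0.        ]]
```

```bash
cat >> h.py <<'E'
from scipy.spatial.transform import Rotation as Ro
def plan(st,pos,yaw):
    R0=Ro.from_euler('xyz',st["ee_rot"],degrees=True)
    d=R0.inv().apply(np.array(pos)-st["eef_pos"])*1000
    t=(R0.inv()*Ro.from_euler('xyz',[180,0,yaw],degrees=True)).as_rotvec()
    return t.round(3).tolist(),d.round(1).tolist()
def ray(p,px,z):
    R=p["world_to_cam"][:3,:3];C=-R.T@p["world_to_cam"][:3,3]
    q=np.linalg.inv(p["intrinsics"])@np.array([px[0],px[1],1]);d=R.T@np.array([q[0],-q[1],-q[2]])
    return C+d*(z-C[2])/d[2]
E
python3 - <<'E'
from h import *
from rig import r,camera_params
T=camera_params("top");W=camera_params("wrist")
for n,px,z in(("shaker",(200,178),.1),("bottle",(145,240),.18),("cup",(338,313),.09),("blk1",(285,155),.02),("blk2",(250,315),.02)): print(n,ray(T,px,z).round(3))
st=r.get_state();M=W["world_to_cam"];C=-M[:3,:3].T@M[:3,3]
print("cam in tool",Ro.from_euler('xyz',st["ee_rot"],degrees=True).inv().apply(C-st["eef_pos"]))
print(plan(st,(.5,.16,.33),-13),plan(st,(.1828,-.5708,.33),-72.25))
E
```

```text
shaker [0.711 0.306 0.1  ]
bottle [0.549 0.401 0.18 ]
cup [ 0.391 -0.039  0.09 ]
blk1 [0.795 0.105 0.02 ]
blk2 [0.376 0.182 0.02 ]
cam in tool [ 0.00060725 -0.07880082 -0.14213122]
([-0.001, 0.001, -1.034], [-599.6, -524.9, -98.4]) ([-0.0, 0.001, 0.0], [-0.3, -0.0, -99.3])
```

Emit:
carry_out:
  motion:
    - [0, 0, 0, 0, 0, -40, 0.5]
    - [0, 0, 0, 0, 0, -80, 0.5]
    - [0, 0, -0.05, -30, -26, -98, 0.5]
    - [0, 0, -0.15, -600, -525, -98, 0.5]
    - [0, 0, -0.25, -600, -525, -98, 0.5]
    - [0, 0, -0.35, -600, -525, -98, 0.5]
    - [0, 0, -0.45, -600, -525, -98, 0.5]
    - [0, 0, -0.55, -600, -525, -98, 0.5]
    - [0, 0, -0.65, -600, -525, -98, 0.5]
    - [0, 0, -0.75, -600, -525, -98, 0.5]
    - [0, 0, -0.85, -600, -525, -98, 0.5]
    - [0, 0, -0.95, -600, -525, -98, 0.5]

```text
clock: 1.15
eef_pos: [0.3471, -0.1905, 0.3289]
ee_rot: [-180.0, -0.0, -17.6]
force: [0.7, 0.1, 0.7]
grip_width: 0.064
```

Run:
```python
from h import *
from rig import r
st=r.get_state();print(st["clock"],st["eef_pos"],st["ee_rot"],st["grip_width"],plan(st,(.56,.20,.2),-13))
```

```text
1.15 [ 0.34711202 -0.19050609  0.32889243] [-1.79994915e+02 -1.14446306e-02 -1.75738790e+01] 0.0640071906281775 ([-0.0, -0.0, -0.08], [85.0, -436.5, 128.9])
```

Emit:
carry_out:
  motion:
    - [0, 0, -0.08, 85, -437, 0, 0.5]
    - [0, 0, -0.08, 85, -437, 0, 0.5]
    - [0, 0, -0.08, 85, -437, 0, 0.5]
    - [0, 0, -0.08, 85, -437, 0, 0.5]
    - [0, 0, -0.08, 85, -437, 0, 0.5]
    - [0, 0, -0.08, 85, -437, 0, 0.5]
    - [0, 0, -0.08, 85, -437, 129, 0.5]
    - [0, 0, -0.08, 85, -437, 129, 0.5]
    - [0, 0, -0.08, 85, -437, 129, 0.5]
    - [0, 0, -0.08, 85, -437, 129, 0.5]
    - [0, 0, -0.08, 85, -437, 129, 0.5]
    - [0, 0, -0.08, 85, -437, 129, 0.5]

```text
clock: 2.15
eef_pos: [0.5618, 0.2004, 0.1971]
ee_rot: [180.0, 0.1, -13.2]
force: [-0.5, -0.2, -0.1]
grip_width: 0.0638
```

Run:
```python
from h import *
from rig import r,snapshot,camera_params
st=r.get_state();print(st["clock"],st["eef_pos"],st["ee_rot"],st["grip_width"])
p=camera_params("wrist");np.save("w1.npy",p,allow_pickle=True)
cv2.imwrite("pics/w1.png",snapshot("wrist")[:,:,::-1])
print(proj(p,w([(-90,20,27),(-90,-20,27),(90,20,3),(90,-20,3)],.5459,.174,np.radians(-102.96))).round())
```

```text
2.15 [0.56175664 0.20036618 0.19705433] [ 1.79997062e+02  1.29839099e-01 -1.31606477e+01] 0.06380489593903868
[[340. 138.]
 [289. 138.]
 [338. 325.]
 [298. 325.]]
```

View pics/w1.png

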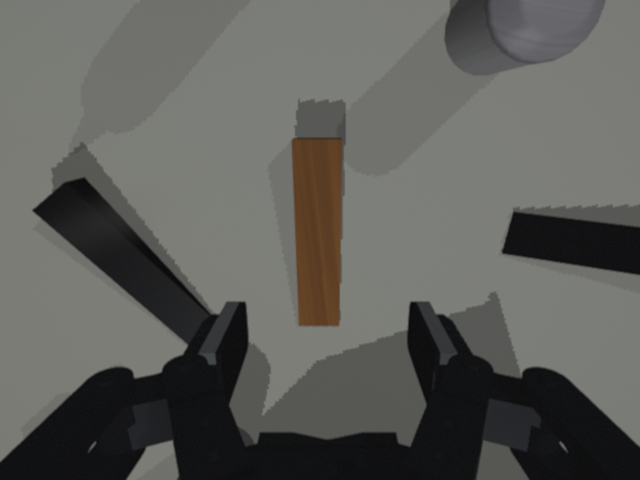

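Run:
```python
from h import *
from rig import r
p=np.load("w1.npy",allow_pickle=True).item()
v,e=fit([(p,[(-90,20,27),(-90,-20,27),(90,20,3),(90,-20,3)],np.array([(342.5,139),(292,139),(339.5,325),(299,325)]))],(.546,.174,-1.8))
print(v,np.degrees(v[2]),e.round(1).tolist())
g=w([(-65,0,0)],*v)[0];print(g)
st=r.get_state();print(plan(st,(g[0],g[1],.003),np.degrees(v[2])+90))
```

```text
[ 0.54735233  0.17294067 -1.80132182] -103.20813774209275 [[0.2, -0.2], [-0.2, -0.3], [0.0, 0.4], [-0.0, 0.4]]
[0.56220412 0.23622119 0.        ]
([-0.001, 0.004, 0.002], [-6.9, -32.8, 192.0])
```

Emit:
carry_out:
  motion:
    - [0, 0.004, 0, -7, -33, 40, 0.5]
    - [0, 0.004, 0, -7, -33, 80, 0.5]
    - [0, 0.004, 0, -7, -33, 120, 0.5]
    - [0, 0.004, 0, -7, -33, 150, 0.5]
    - [0, 0.004, 0, -7, -33, 175, 0.5]
    - [0, 0.004, 0, -7, -33, 186, 0.5]
    - [0, 0.004, 0, -7, -33, 191, 0.5]
    - [0, 0.004, 0, -7, -33, 191, 0.5]
    - [0, 0.004, 0, -7, -33, 191, 0.5]

```text
clock: 2.95
eef_pos: [0.5637, 0.2315, 0.0103]
ee_rot: [-179.9, -0.3, -13.2]
force: [0.4, -0.6, 0.5]
grip_width: 0.0642
```

Run:
```python
from h import *
from rig import r,snapshot,camera_params
st=r.get_state();print(st["clock"],st["eef_pos"],st["ee_rot"],st["grip_width"],st["force"])
cv2.imwrite("pics/w2.png",snapshot("wrist")[:,:,::-1])
cv2.imwrite("pics/s3.png",cv2.resize(snapshot("side")[180:400,180:440],None,fx=2.7,fy=2.7)[:,:,::-1])
```

```text
2.95 [0.56369688 0.23146843 0.01029311] [-179.93306212   -0.33686589  -13.24962694] 0.0642112715686708 [ 0.4493287  -0.56266645  0.46108828]
```

View pics/w2.png

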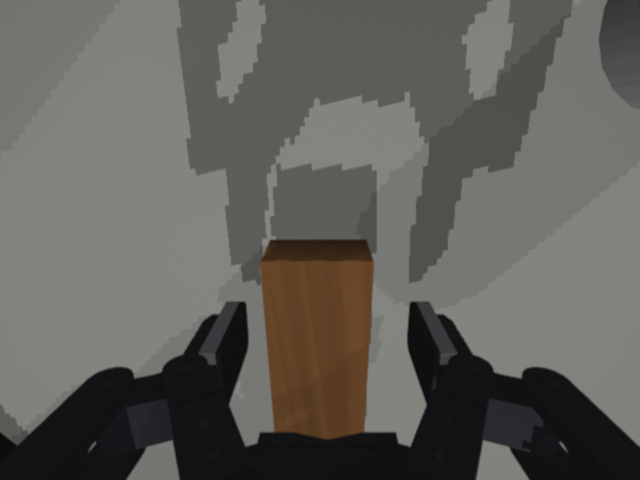

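View pics/s3.png

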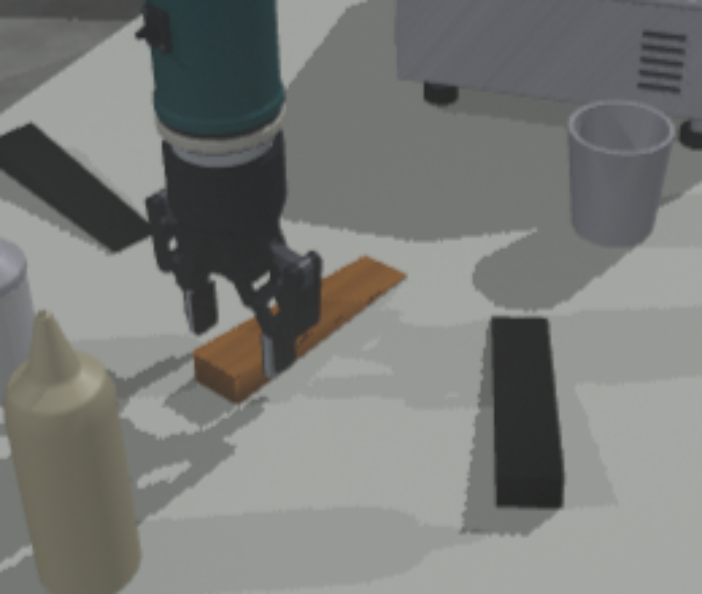

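Emit:
carry_out:
  motion:
    - [0, 0, 0, 0, 0, 0, 0.5]
    - [0, 0, 0, 0, 0, 0, 0.5]

```text
clock: 3.22
eef_pos: [0.5634, 0.2315, 0.0103]
ee_rot: [-179.9, -0.3, -13.2]
force: [-1.0, 0.4, -0.0]
grip_width: 0.0642
```

Run:
```python
from h import *
from rig import r
st=r.get_state();print(st["clock"],st["eef_pos"],st["ee_rot"],st["grip_width"],st["force"])
print(plan(st,(.5622,.2362,.003),-13.2))
```

```text
3.2167 [0.56339699 0.23152658 0.01032643] [-179.92721321   -0.34666089  -13.23920129] 0.06415464484352565 [-0.97196127  0.42243382 -0.01993755]
([-0.001, -0.006, -0.001], [-2.3, -4.3, 7.3])
```

Emit:
carry_out:
  motion:
    - [0, -0.006, 0, -2, -4, 4, 0.5]
    - [0, -0.006, 0, -2, -4, 7, 0.5]
    - [0, -0.006, 0, -2, -4, 7, 0.5]
    - [0, -0.006, 0, -2, -4, 7, -0.5]
    - [0, -0.006, 0, -2, -4, 7, -0.5]
    - [0, -0.006, 0, -2, -4, 7, -0.5]
    - [0, -0.006, 0, -2, -4, 7, -0.5]
    - [0, -0.006, 0, -2, -4, 7, -0.5]
    - [0, -0.006, 0, -2, -4, 7, -0.5]
    - [0, -0.006, 0, -2, -4, 7, -0.5]

```text
clock: 4.05
eef_pos: [0.5616, 0.2356, 0.002]
ee_rot: [-180.0, 0.1, -13.2]
force: [-0.7, 0.4, 1.5]
grip_width: 0.039
```

Run:
```python
from h import *
from rig import r,snapshot
st=r.get_state();print(st["clock"],st["eef_pos"],st["ee_rot"],st["grip_width"],st["force"])
```

```text
4.05 [0.56159084 0.23564157 0.0020289 ] [-1.79985167e+02  1.02849165e-01 -1.32410991e+01] 0.0389761048569303 [-0.65625034  0.36765108  1.45533623]
```

Run:
```python
from h import *
from rig import r,snapshot
st=r.get_state();print(plan(st,(.557,.042,.012),8.6))
```

```text
([-0.001, 0.002, -0.381], [39.9, 189.5, -10.1])
```

Emit:
carry_out:
  motion:
    - [0, 0, 0, 0, 0, -10, -0.5]
    - [0, 0, -0.05, 5, 24, -10, -0.5]
    - [0, 0, -0.11, 12, 55, -10, -0.5]
    - [0, 0, -0.18, 18, 87, -10, -0.5]
    - [0, 0, -0.25, 25, 120, -10, -0.5]
    - [0, 0, -0.32, 32, 150, -10, -0.5]
    - [0, 0, -0.36, 37, 177, -10, -0.5]
    - [0, 0, -0.38, 40, 190, -10, -0.5]
    - [0, 0, -0.38, 40, 190, -10, -0.5]
    - [0, 0, -0.38, 40, 190, -10, -0.5]
    - [0, 0, -0.38, 40, 190, -10, -0.5]

```text
clock: 4.97
eef_pos: [0.5569, 0.0421, 0.0121]
ee_rot: [-179.9, 0.1, 8.5]
force: [0.9, 0.5, -0.8]
grip_width: 0.0391
```

Run:
```python
from h import *
from rig import r,snapshot,camera_params
st=r.get_state();print(st["clock"],st["eef_pos"],st["ee_rot"],st["grip_width"],st["force"])
S=snapshot("side");T=snapshot("top")
cv2.imwrite("pics/s4.png",cv2.resize(S[150:310,270:470],None,fx=4,fy=3.75,interpolation=2)[:,:,::-1])
cv2.imwrite("pics/t4.png",cv2.resize(T[160:340,280:480],None,fx=4,fy=3.3333,interpolation=2)[:,:,::-1])
cv2.imwrite("pics/w4.png",snapshot("wrist")[:,:,::-1])
```

```text
4.9667 [0.55694213 0.04206799 0.01214139] [-1.79934499e+02  9.52781457e-02  8.49483708e+00] 0.03910570651114218 [ 0.85994454  0.50668029 -0.78524759]
```

View pics/s4.png

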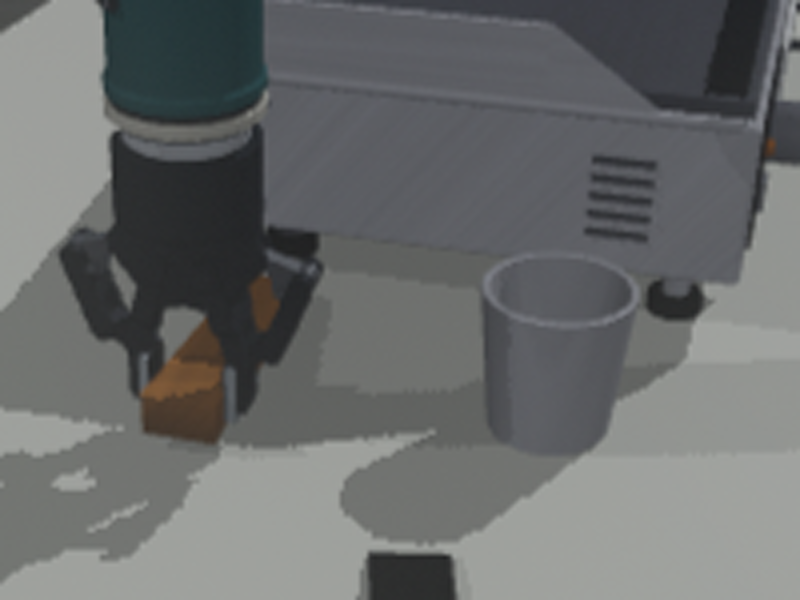

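View pics/t4.png

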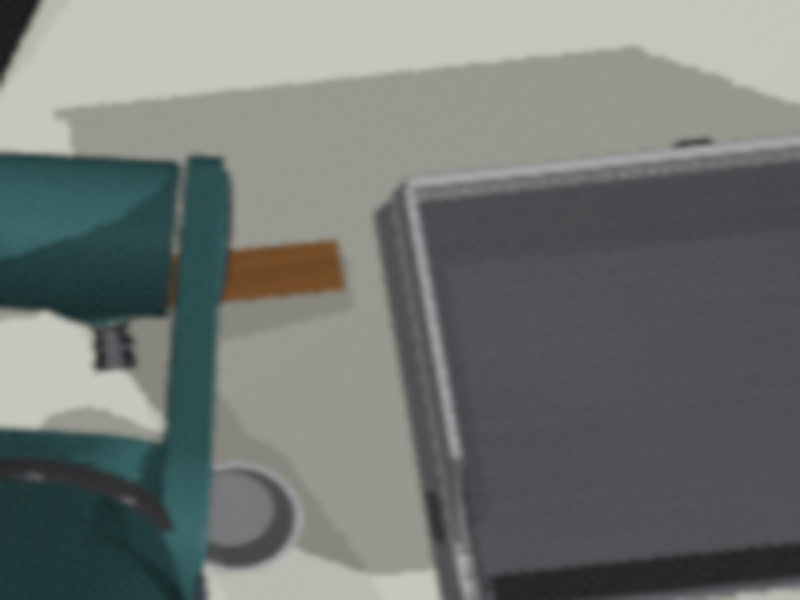

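View pics/w4.png

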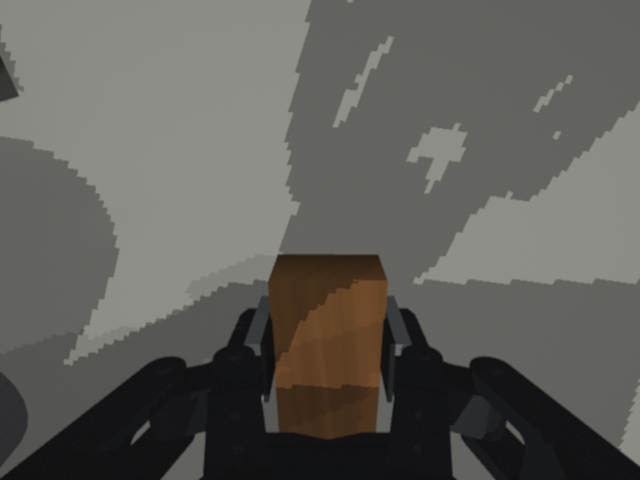

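Run:
```python
from h import *
from rig import r,camera_params
st=r.get_state();a=np.radians(st["ee_rot"][2]-90)
c=st["eef_pos"][:2]+.065*np.array([np.cos(a),np.sin(a)])
L=np.array([(90,20,3),(90,-20,3),(-90,20,27),(-90,-20,27),(-90,-20,0),(-90,20,0)],float);L[:,2]+=10
P=w(L,*c,a)
q=proj(camera_params("top"),P);print(np.c_[(q[:,0]-280)*4,(q[:,1]-160)*3.333].round())
q=proj(camera_params("side"),P);print(np.c_[(q[:,0]-270)*4,(q[:,1]-150)*3.75].round())
q=proj(camera_params("top"),w([(115,170,0)],.4984,-.3413,np.radians(8.55)));print(q)
```

```text
[[338. 235.]
 [347. 286.]
 [ 62. 262.]
 [ 70. 313.]
 [ 72. 315.]
 [ 64. 265.]]
[[241. 271.]
 [307. 280.]
 [141. 392.]
 [215. 404.]
 [216. 444.]
 [143. 432.]]
[[382.51092139 236.35739854]]
```

Emit:
carry_out:
  motion:
    - [0, 0, 0, 1, 0, 4, -0.5]
    - [0, 0, 0, 1, 0, 8, -0.5]
    - [0, 0, 0, 1, 0, 10, -0.5]
    - [0, 0, 0, 1, 0, 10, -0.5]
    - [0, 0, 0, 1, 0, 10, -0.5]

```text
clock: 5.53
eef_pos: [0.5579, 0.0422, 0.002]
ee_rot: [-179.9, 0.1, 8.6]
force: [-1.3, 2.0, 5.3]
grip_width: 0.0387
```

```bash
cat > s.py <<'E'
from h import *
from rig import r
import sys
f=np.radians(8.55)
st=r.get_state();F=st["force"]
d=np.array([-np.sin(f),np.cos(f),0])
rel=st["eef_pos"]-np.array([.5867,-.1562,0])
print("t",st["clock"],"pos",st["eef_pos"].round(4),"yaw",st["ee_rot"].round(2),"out mm",round(1000*rel@d,1),"lat",round(1000*(rel[0]*np.cos(f)+rel[1]*np.sin(f)),1),"Fout",round(F@d,1),"F",F.round(1),"M",st["moment"].round(2),"w",round(st["grip_width"],4))
E
python3 s.py; python3 s.py
```

```text
t 5.5333 pos [0.5579 0.0422 0.002 ] yaw [-1.7993e+02  1.1000e-01  8.5600e+00] out mm 200.5 lat 1.0 Fout 2.2 F [-1.3  2.   5.3] M [0.23 0.21 0.08] w 0.0387
t 5.5333 pos [0.5579 0.0422 0.002 ] yaw [-1.7993e+02  1.1000e-01  8.5600e+00] out mm 200.5 lat 1.0 Fout 2.2 F [-1.3  2.   5.3] M [0.23 0.21 0.08] w 0.0387
```

Emit:
carry_out:
  motion:
    - [0, 0, 0, 0, 4, -0.3, -0.5]
    - [0, 0, 0, 0, 10, -0.3, -0.5]
    - [0, 0, 0, 0, 17, -0.3, -0.5]
    - [0, 0, 0, 0, 24, -0.3, -0.5]
    - [0, 0, 0, 0, 31, -0.3, -0.5]
    - [0, 0, 0, 0, 36, -0.3, -0.5]
    - [0, 0, 0, 0, 38, -0.3, -0.5]
    - [0, 0, 0, 0, 38, -0.3, -0.5]

```text
clock: 6.2
eef_pos: [0.5637, 0.0031, 0.002]
ee_rot: [-180.0, 0.1, 8.5]
force: [-0.4, -0.6, -0.3]
grip_width: 0.0389
```

```bash
python3 s.py
python3 - <<'E'
from h import *
from rig import snapshot
S=snapshot("side");T=snapshot("top")
cv2.imwrite("pics/s5.png",cv2.resize(S[170:280,280:400],None,fx=5.4,fy=5.4,interpolation=2)[:,:,::-1])
cv2.imwrite("pics/t5.png",cv2.resize(T[160:340,280:480],None,fx=4,fy=3.3333,interpolation=2)[:,:,::-1])
E
```

```text
t 6.2 pos [0.5637 0.0031 0.002 ] yaw [-1.7997e+02  1.0000e-01  8.4900e+00] out mm 160.9 lat 0.9 Fout -0.6 F [-0.4 -0.6 -0.3] M [-0.15 -0.02  0.02] w 0.0389
```

View pics/s5.png

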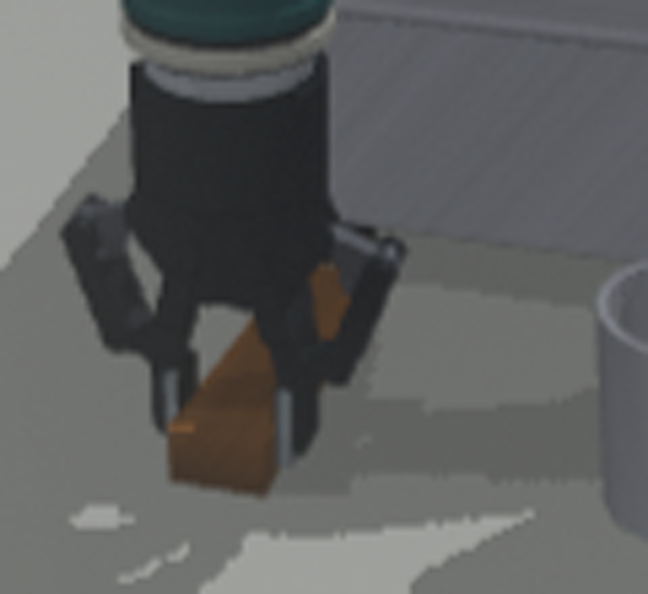

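View pics/t5.png

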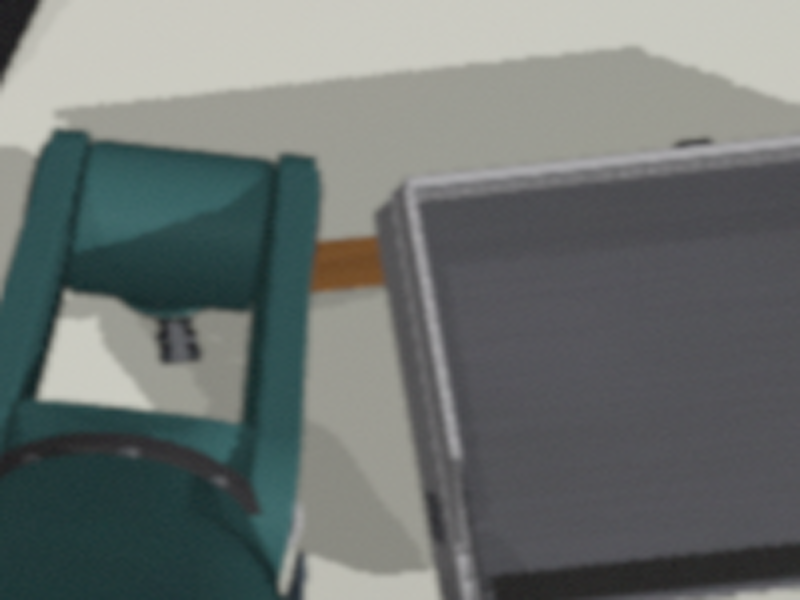

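Run:
```python
from h import *
from rig import r,snapshot,camera_params
S=snapshot("side")
cv2.imwrite("pics/s6.png",S[:,:,::-1])
st=r.get_state();p=camera_params("side")
for z in np.arange(.05,.45,.05): print(round(z,2),proj(p,np.array([[*st["eef_pos"][:2],z]])).round(), proj(p,np.array([[st["eef_pos"][0]+.0,st["eef_pos"][1]-.065,z]])).round())
```

```text
0.05 [[323. 235.]] [[336. 221.]]
0.1 [[323. 215.]] [[336. 201.]]
0.15 [[323. 193.]] [[336. 181.]]
0.2 [[322. 171.]] [[336. 159.]]
0.25 [[322. 147.]] [[336. 136.]]
0.3 [[321. 122.]] [[336. 112.]]
0.35 [[321.  95.]] [[336.  86.]]
0.4 [[321.  67.]] [[336.  59.]]
```

View pics/s6.png

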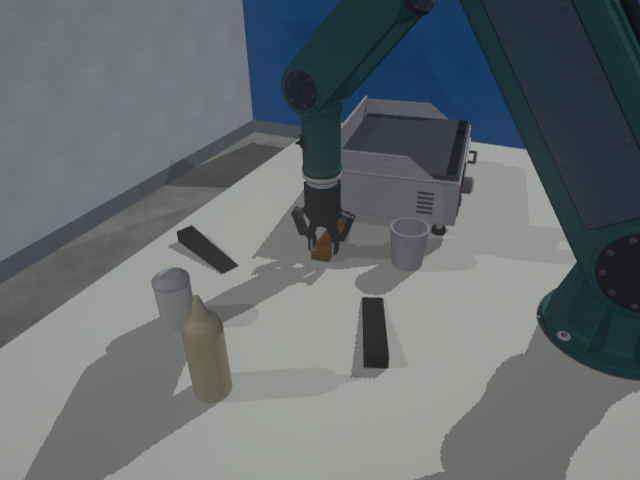

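Run:
```python
from h import *
from rig import camera_params
S=camera_params("side");M=S["world_to_cam"];C=-M[:3,:3].T@M[:3,3]
for f,gs in(((115,170),range(3,16,2)),((-115,170),[0,3])):
    P=w([(*f,0)],.4984,-.3413,np.radians(8.55))[0];u=(C-P)[:2];u/=np.linalg.norm(u)
    for g in gs:
        q=proj(S,np.array([[*(P[:2]+.016*u),g/1000]]))[0];print(f,g,((q[0]-310)*4.4).round(0),((q[1]-90)*3.75).round(1))
a=cv2.imread("pics/side0.png")
cv2.imwrite("pics/f1.png",cv2.resize(a[196:236,325:365],None,fx=14,fy=14,interpolation=0))
cv2.imwrite("pics/f2.png",cv2.resize(a[205:245,420:460],None,fx=14,fy=14,interpolation=0))
```

```text
(115, 170) 3 148.0 492.0
(115, 170) 5 148.0 489.4
(115, 170) 7 148.0 486.7
(115, 170) 9 148.0 484.0
(115, 170) 11 148.0 481.3
(115, 170) 13 148.0 478.6
(115, 170) 15 148.0 475.9
(-115, 170) 0 565.0 547.8
(-115, 170) 3 566.0 543.6
```

View pics/f1.png

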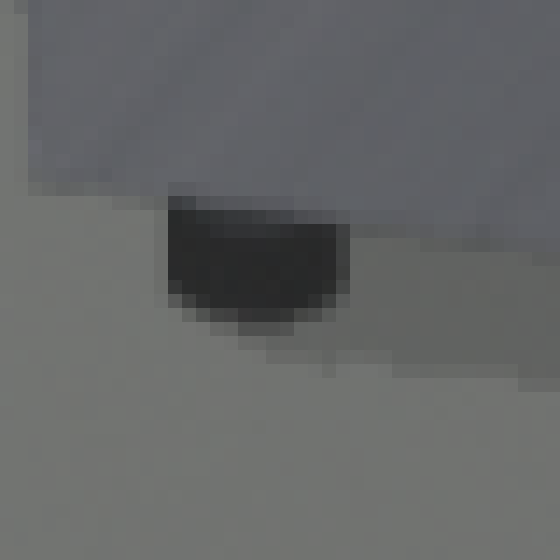

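View pics/f2.png

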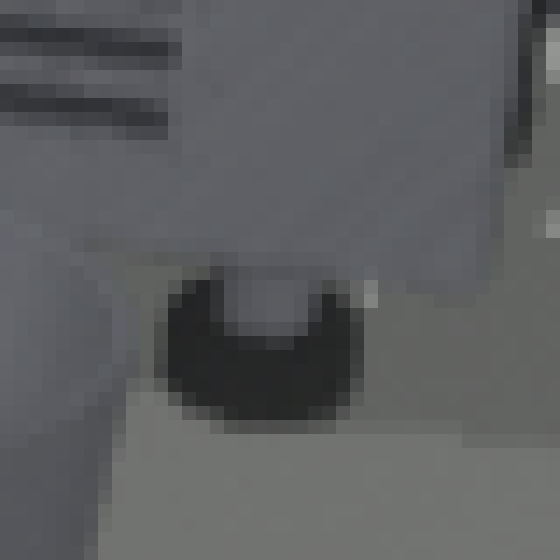

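Emit:
carry_out:
  motion:
    - [0, 0, 0, 0, 3, 0, -0.5]
    - [0, 0, 0, 0, 6, 0, -0.5]
    - [0, 0, 0, 0, 8, 0, -0.5]
    - [0, 0, 0, 0, 8, 0, -0.5]

```text
clock: 6.68
eef_pos: [0.5648, -0.0042, 0.002]
ee_rot: [-180.0, 0.1, 8.5]
force: [0.1, 0.0, -0.0]
grip_width: 0.0387
```

Emit:
carry_out:
  motion:
    - [0, 0, 0, 0, 3, 0, -0.5]
    - [0, 0, 0, 0, 6, 0, -0.5]
    - [0, 0, 0, 0, 8, 0, -0.5]
    - [0, 0, 0, 0, 8, 0, -0.5]

```text
clock: 7.02
eef_pos: [0.5661, -0.0123, 0.0021]
ee_rot: [-180.0, 0.1, 8.5]
force: [-0.4, -0.8, -0.5]
grip_width: 0.0388
```

Emit:
carry_out:
  motion:
    - [0, 0, 0, 0, 2, 0, -0.5]
    - [0, 0, 0, 0, 4, 0, -0.5]
    - [0, 0, 0, 0, 4, 0, -0.5]

```text
clock: 7.27
eef_pos: [0.5666, -0.0161, 0.0021]
ee_rot: [-180.0, 0.1, 8.5]
force: [0.2, -0.1, -0.6]
grip_width: 0.0389
```

```bash
python3 s.py
```

```text
t 7.2667 pos [ 0.5666 -0.0161  0.0021] yaw [-1.7996e+02  1.0000e-01  8.5300e+00] out mm 141.6 lat 1.0 Fout -0.1 F [ 0.2 -0.1 -0.6] M [-0.08 -0.07  0.02] w 0.0389
```

Emit:
carry_out:
  motion:
    - [0, 0, 0, 0, 1.5, 0, -0.5]
    - [0, 0, 0, 0, 3, 0, -0.5]
    - [0, 0, 0, 0, 3, 0, -0.5]

```text
clock: 7.52
eef_pos: [0.567, -0.0189, 0.0021]
ee_rot: [-180.0, 0.1, 8.5]
force: [-0.3, -0.0, -1.0]
grip_width: 0.0391
```

Emit:
carry_out:
  motion:
    - [0, 0, 0, 0, 1.5, 0, -0.5]
    - [0, 0, 0, 0, 2.5, 0, -0.5]
    - [0, 0, 0, 0, 2.5, 0, -0.5]

```text
clock: 7.77
eef_pos: [0.5674, -0.0213, 0.0021]
ee_rot: [-180.0, 0.1, 8.5]
force: [0.3, -0.7, 0.0]
grip_width: 0.0389
```

Emit:
carry_out:
  motion:
    - [0, 0, 0, 0, 1.5, 0, -0.5]
    - [0, 0, 0, 0, 2.5, 0, -0.5]
    - [0, 0, 0, 0, 2.5, 0, -0.5]

```text
clock: 8.02
eef_pos: [0.5677, -0.0238, 0.0021]
ee_rot: [-180.0, 0.1, 8.5]
force: [-0.1, -1.2, -1.3]
grip_width: 0.0388
```

```bash
python3 s.py
```

```text
t 8.0167 pos [ 0.5677 -0.0238  0.0021] yaw [-1.7996e+02  1.0000e-01  8.5300e+00] out mm 133.7 lat 0.9 Fout -1.2 F [-0.1 -1.2 -1.3] M [-0.09 -0.02 -0.01] w 0.0388
```

Emit:
carry_out:
  motion:
    - [0, 0, 0, 0, 1.5, 0, -0.5]
    - [0, 0, 0, 0, 2.5, 0, -0.5]
    - [0, 0, 0, 0, 2.5, 0, -0.5]

```text
clock: 8.27
eef_pos: [0.5681, -0.0263, 0.0021]
ee_rot: [-180.0, 0.1, 8.5]
force: [0.4, -0.7, -0.2]
grip_width: 0.0387
```

```bash
python3 s.py
```

```text
t 8.2667 pos [ 0.5681 -0.0263  0.0021] yaw [-1.7996e+02  1.0000e-01  8.5300e+00] out mm 131.2 lat 0.9 Fout -0.8 F [ 0.4 -0.7 -0.2] M [-0.09  0.07  0.01] w 0.0387
```

Emit:
carry_out:
  motion:
    - [0, 0, 0, 0, 1.5, 0, -0.5]
    - [0, 0, 0, 0, 2.5, 0, -0.5]
    - [0, 0, 0, 0, 2.5, 0, -0.5]

```text
clock: 8.52
eef_pos: [0.5681, -0.0281, 0.002]
ee_rot: [-179.9, 0.1, 8.5]
force: [-0.7, 3.9, 0.0]
grip_width: 0.0388
```

```bash
python3 s.py
```

```text
t 8.5167 pos [ 0.5681 -0.0281  0.002 ] yaw [-1.799e+02  1.300e-01  8.520e+00] out mm 129.4 lat 0.7 Fout 4.0 F [-0.7  3.9  0. ] M [0.52 0.03 0.07] w 0.0388
```

Emit:
carry_out:
  motion:
    - [0, 0, 0, 0, 0.5, 0, -0.5]
    - [0, 0, 0, 0, 1, 0, -0.5]
    - [0, 0, 0, 0, 1, 0, -0.5]

```text
clock: 8.77
eef_pos: [0.5681, -0.0285, 0.002]
ee_rot: [-179.9, 0.1, 8.5]
force: [-0.7, 6.8, 0.8]
grip_width: 0.0391
```

```bash
python3 s.py
```

```text
t 8.7667 pos [ 0.5681 -0.0285  0.002 ] yaw [-1.7987e+02  1.4000e-01  8.5200e+00] out mm 129.0 lat 0.6 Fout 6.8 F [-0.7  6.8  0.8] M [0.92 0.04 0.04] w 0.0391
```

Emit:
carry_out:
  motion:
    - [0, 0, 0, 0, 0.8, 0, -0.5]
    - [0, 0, 0, 0, 1.5, 0, -0.5]
    - [0, 0, 0, 0, 1.5, 0, -0.5]
    - [0, 0, 0, 0, 1.5, 0, -0.5]

```text
clock: 9.1
eef_pos: [0.5681, -0.0291, 0.002]
ee_rot: [-179.8, 0.2, 8.5]
force: [-1.3, 10.3, 2.2]
grip_width: 0.0387
```

```bash
python3 s.py
```

```text
t 9.1 pos [ 0.5681 -0.0291  0.002 ] yaw [-1.798e+02  1.500e-01  8.500e+00] out mm 128.4 lat 0.4 Fout 10.3 F [-1.3 10.3  2.2] M [1.55 0.04 0.12] w 0.0387
```

Emit:
carry_out:
  motion:
    - [0, 0, 0, 0, 0.8, 0, -0.5]
    - [0, 0, 0, 0, 1.5, 0, -0.5]
    - [0, 0, 0, 0, 1.5, 0, -0.5]
    - [0, 0, 0, 0, 1.5, 0, -0.5]

```text
clock: 9.43
eef_pos: [0.568, -0.0297, 0.002]
ee_rot: [-179.7, 0.2, 8.5]
force: [-1.3, 14.1, 3.1]
grip_width: 0.039
```

```bash
python3 s.py
```

```text
t 9.4333 pos [ 0.568  -0.0297  0.002 ] yaw [-1.7973e+02  1.7000e-01  8.4900e+00] out mm 127.9 lat 0.3 Fout 14.1 F [-1.3 14.1  3.1] M [2.17 0.03 0.12] w 0.039
```

Emit:
carry_out:
  motion:
    - [0, 0, 0, 0, 0.6, 0, -0.5]
    - [0, 0, 0, 0, 1.2, 0, -0.5]
    - [0, 0, 0, 0, 1.2, 0, -0.5]
    - [0, 0, 0, 0, 1.2, 0, -0.5]

```text
clock: 9.77
eef_pos: [0.568, -0.0301, 0.002]
ee_rot: [-179.7, 0.2, 8.5]
force: [-1.4, 18.5, 2.4]
grip_width: 0.0389
```

```bash
python3 s.py
```

```text
t 9.7667 pos [ 0.568  -0.0301  0.002 ] yaw [-179.68    0.18    8.48] out mm 127.5 lat 0.2 Fout 18.5 F [-1.4 18.5  2.4] M [ 2.65 -0.04  0.17] w 0.0389
```

Emit:
carry_out:
  motion:
    - [0, 0, 0, 0, 0, 0, 0.3]
    - [0, 0, 0, 0, 0, 0, 0.5]
    - [0, 0, 0, 0, 0, 0, 0.5]
    - [0, 0, 0, 0, 0, 0, 0.5]
    - [0, 0, 0, 0, 0, 0, 0.5]

```text
clock: 10.18
eef_pos: [0.5694, -0.0342, 0.0021]
ee_rot: [-180.0, 0.1, 8.5]
force: [0.1, -1.0, 0.3]
grip_width: 0.0638
```

```bash
python3 s.py
python3 - <<'E'
from h import *
from rig import snapshot
S=snapshot("side")
cv2.imwrite("pics/s7.png",cv2.resize(S[170:280,280:400],None,fx=5.4,fy=5.4,interpolation=2)[:,:,::-1])
cv2.imwrite("pics/w7.png",snapshot("wrist")[:,:,::-1])
E
```

```text
t 10.1833 pos [ 0.5694 -0.0342  0.0021] yaw [-1.7997e+02  9.0000e-02  8.5200e+00] out mm 123.2 lat 1.0 Fout -1.0 F [ 0.1 -1.   0.3] M [-0.03  0.01 -0.02] w 0.0638
```

View pics/w7.png

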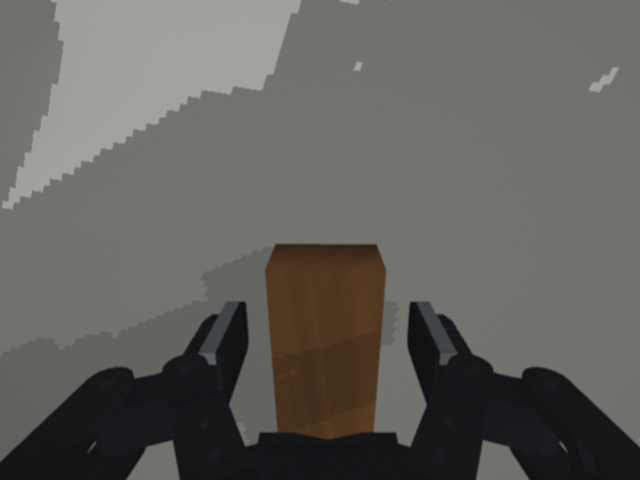

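View pics/s7.png

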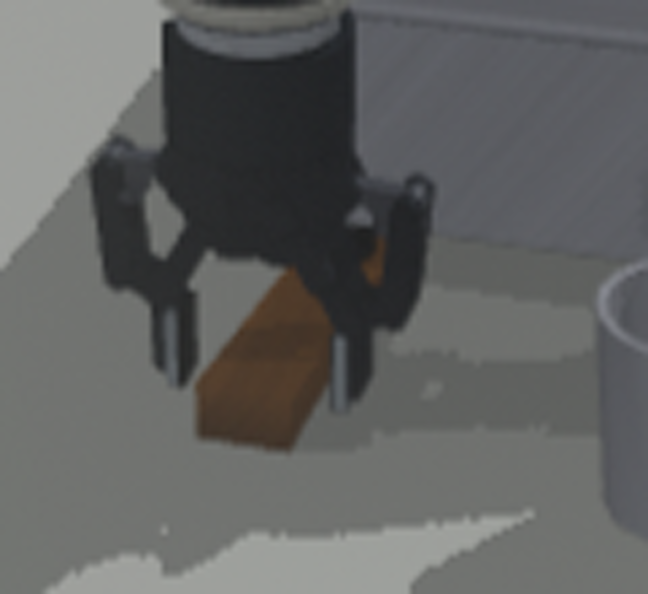

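Emit:
carry_out:
  motion:
    - [0, 0, 0, 0, 0, -20, 0.5]
    - [0, 0, 0, 0, 0, -50, 0.5]
    - [0, 0, 0, 0, -20, -50, 0]
    - [0, 0, 0, 0, -50, -50, -1]
    - [0, 0, 0, 0, -50, -50, -1]
    - [0, 0, 0, 0, -50, -50, -1]
    - [0, 0, 0, 0, -50, -50, -1]
    - [0, 0, 0, 0, -50, -50, -1]
    - [0, 0, 0, 0, -50, -25, -1]
    - [0, 0, 0, 0, -50, -3, -1]
    - [0, 0, 0, 0, -50, -3, -1]
    - [0, 0, 0, 0, -50, -3, -1]

```text
clock: 11.28
eef_pos: [0.5606, 0.0151, 0.0041]
ee_rot: [-179.9, 0.3, 8.5]
force: [0.8, 0.0, -0.5]
grip_width: 0.0002
```

```bash
python3 s.py
python3 - <<'E'
from h import *
from rig import snapshot
S=snapshot("side")
cv2.imwrite("pics/s8.png",cv2.resize(S[170:290,270:400],None,fx=5,fy=5,interpolation=2)[:,:,::-1])
E
```

```text
t 11.2833 pos [0.5606 0.0151 0.0041] yaw [-179.91    0.29    8.48] out mm 173.3 lat -0.3 Fout -0.1 F [ 0.8  0.  -0.5] M [-0.04 -0.06 -0.01] w 0.0002
```

View pics/s8.png

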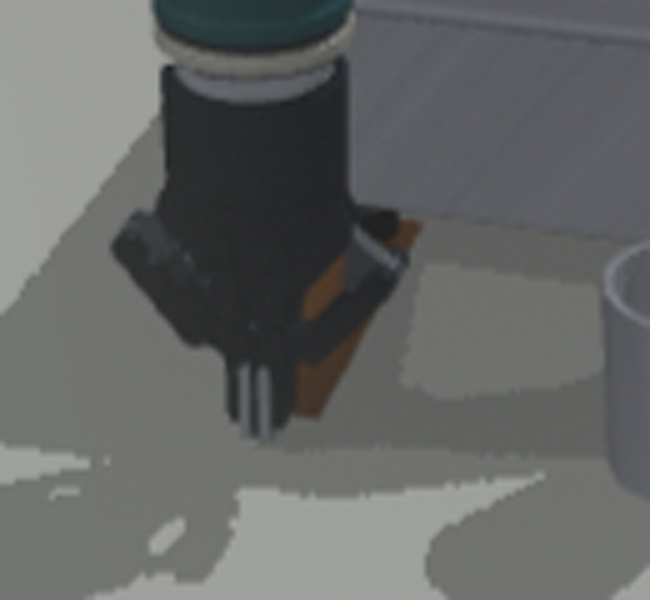

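Emit:
carry_out:
  motion:
    - [0, 0, 0, 0, 3, 0, -1]
    - [0, 0, 0, 0, 6, 0, -1]
    - [0, 0, 0, 0, 7, 0, -1]
    - [0, 0, 0, 0, 7, 0, -1]

```text
clock: 11.67
eef_pos: [0.5636, 0.0083, 0.0059]
ee_rot: [-180.0, 0.0, 8.5]
force: [0.3, -0.1, -0.3]
grip_width: 0.0001
```

```bash
python3 s.py
```

```text
t 11.6667 pos [0.5636 0.0083 0.0059] yaw [-1.7998e+02  2.0000e-02  8.5100e+00] out mm 166.1 lat 1.6 Fout -0.2 F [ 0.3 -0.1 -0.3] M [ 0.01 -0.05  0.04] w 0.0001
```

Emit:
carry_out:
  motion:
    - [0, 0, 0, 0, 1, 0, -1]
    - [0, 0, 0, 0, 2.5, 0, -1]
    - [0, 0, 0, 0, 2.5, 0, -1]

```text
clock: 11.92
eef_pos: [0.5632, 0.0067, 0.0054]
ee_rot: [-179.9, 0.1, 8.5]
force: [0.2, 2.7, 1.7]
grip_width: 0.0001
```

Emit:
carry_out:
  motion:
    - [0, 0, 0, 0, 1, 0, -1]
    - [0, 0, 0, 0, 2, 0, -1]
    - [0, 0, 0, 0, 2, 0, -1]

```text
clock: 12.17
eef_pos: [0.5633, 0.0064, 0.0054]
ee_rot: [-179.8, 0.1, 8.5]
force: [0.6, 11.0, 4.7]
grip_width: 0.0001
```

```bash
python3 s.py
```

```text
t 12.1667 pos [0.5633 0.0064 0.0054] yaw [-1.7979e+02  9.0000e-02  8.4700e+00] out mm 164.3 lat 1.0 Fout 10.8 F [ 0.6 11.   4.7] M [1.68 0.02 0.02] w 0.0001
```

Emit:
carry_out:
  motion:
    - [0, 0, 0, 0, 0.6, 0, -1]
    - [0, 0, 0, 0, 1.2, 0, -1]
    - [0, 0, 0, 0, 1.2, 0, -1]
    - [0, 0, 0, 0, 1.2, 0, -1]

```text
clock: 12.5
eef_pos: [0.5632, 0.0064, 0.0053]
ee_rot: [-179.7, 0.1, 8.5]
force: [-0.4, 16.8, 5.9]
grip_width: 0.0003
```

```bash
python3 s.py
```

```text
t 12.5 pos [0.5632 0.0064 0.0053] yaw [-1.7971e+02  1.0000e-01  8.4600e+00] out mm 164.2 lat 0.9 Fout 16.7 F [-0.4 16.8  5.9] M [ 2.46 -0.01 -0.03] w 0.0003
```

Emit:
carry_out:
  motion:
    - [0, 0, 0, 0, -3, 0, -1]
    - [0, 0, 0, 0, -8, 0, -1]
    - [0, 0, 0, 0, -20, -5, -1]
    - [0, 0, 0, 0, -30, -40, -1]
    - [0, 0, 0, 0, -40, -80, -1]
    - [0, 0, 0, -20, -90, -120, -1]
    - [0, 0, 0, -40, -120, -160, -1]
    - [0, 0, 0, -50, -130, -190, -1]
    - [0, 0, 0, -50, -130, -190, -1]
    - [0, 0, 0, -50, -130, -190, -1]

```text
clock: 13.33
eef_pos: [0.4953, 0.127, 0.2002]
ee_rot: [-179.9, -0.3, 8.7]
force: [-0.2, -0.2, 0.5]
grip_width: 0.0001
```

```bash
python3 s.py
python3 - <<'E'
from h import *
from rig import snapshot
S=snapshot("side");T=snapshot("top")
cv2.imwrite("pics/s9.png",S[:,:,::-1])
cv2.imwrite("pics/s9z.png",cv2.resize(S[90:250,310:490],None,fx=4.4,fy=3.75,interpolation=2)[:,:,::-1])
cv2.imwrite("pics/t9.png",T[:,:,::-1])
cv2.imwrite("pics/t9z.png",cv2.resize(T[180:360,360:580],None,fx=3.5,fy=3.3333,interpolation=2)[:,:,::-1])
E
```

```text
t 13.3333 pos [0.4953 0.127  0.2002] yaw [-179.92   -0.27    8.67] out mm 293.6 lat -48.3 Fout -0.2 F [-0.2 -0.2  0.5] M [-0.01 -0.02  0.02] w 0.0001
```

View pics/s9.png

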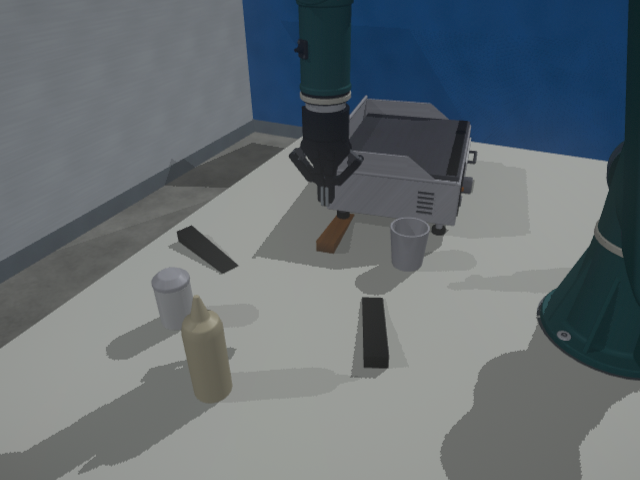

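View pics/s9z.png

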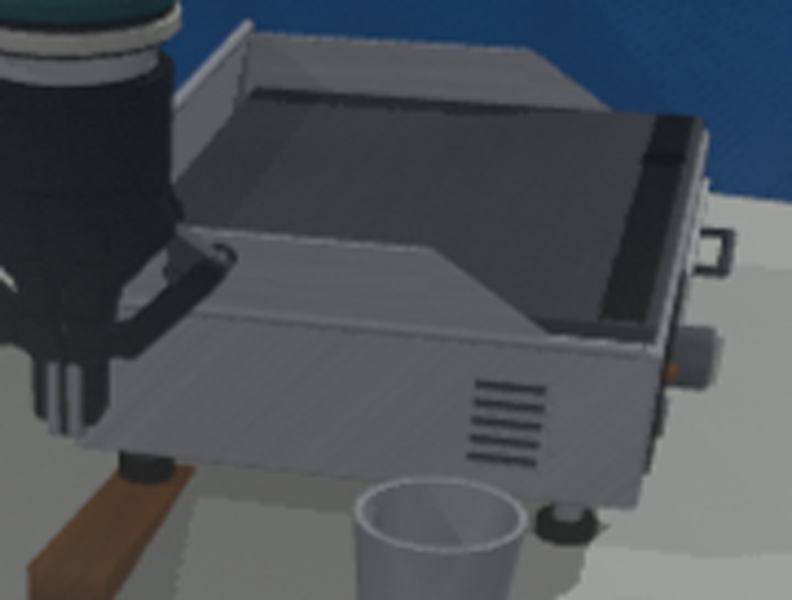

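View pics/t9.png

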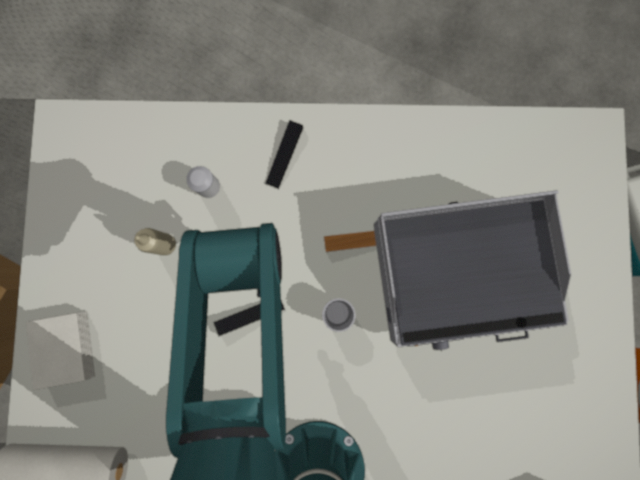

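View pics/t9z.png

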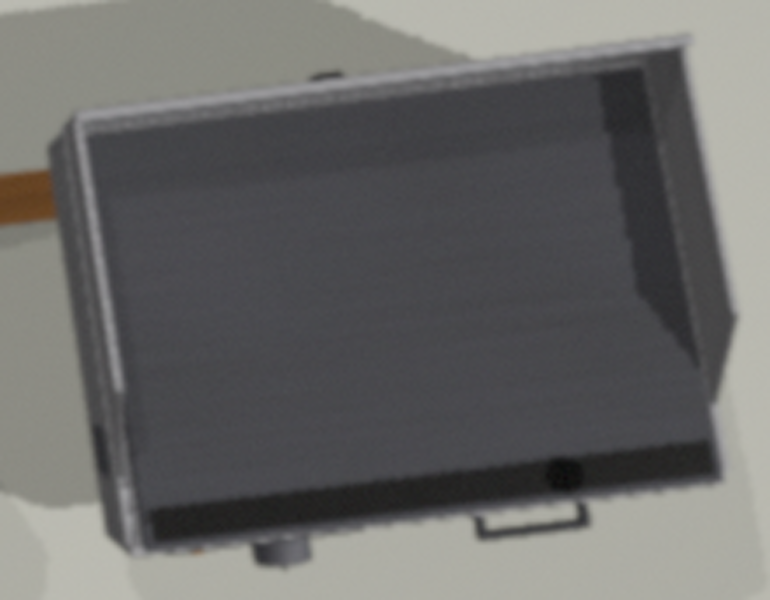

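```bash
python3 -c "
from rig import r
print(r.close_job())"
```

```text
the job is handed in; nothing more can be done
None
```

The wooden wedge is jammed under the griddle's back left foot, and I handed the job in at about 13.4 s on the robot's clock.

I gripped the wedge near its tail, turned it square to the griddle's left side and slid it flat on the table, thin end first. It met the foot about 41 mm from its thin end, which puts the gap at about 8.4 mm. I pushed until the wrist read 18.5 N, then let go.

**Tightness:** after letting go, I pressed the tail with the closed fingers up to 16.7 N. The wedge moved no more than about 0.5 mm. I then backed the arm off until it touched nothing.

**Final pictures:**
- The wedge lies straight and roughly centred under the foot.
- The griddle shows no visible shift from its starting image.
- The bottle, shaker, cup and the two black look-alike wedges appear where they were.

No check failed. One small disagreement: before insertion, the top view put the wedge about 3 mm to one side of where the gripper pose placed it. The side view agreed to about 2 mm. I moved it 1 mm sideways to allow for that, and the final side view showed it centred.

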